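# Deal a stack of heel blocks out onto their soles

### The job

Take the stack of four heel blocks apart and set each one on the sole it was cut for, the largest heel on the largest sole down to the smallest on the smallest. Each heel should lie flat, centred on the pale heel seat and in line with its sole, the straight edge towards the toe just as it now lies in the stack. Leave the glass jar and the small steel tin beside the stack where they stand.

Things in the scene. Friction and masses are not known exactly. Their poses are not given: they have to be found in the camera images.
- boot_heel (a point): centre (half-way up) of the largest heel block, at the start the bottom of the stack: D-shaped from above, 66 mm wide (y) by 70 mm long (x), 26 mm high, brown leather, black cap on top. Straight front edge at +x (its middle is boot_front), rounded back at -x; sides upright and parallel from the front to 11 mm behind the centre. It rests loose on a fixed board 90 by 90 mm, 8 mm thick.
- shoe_heel (a point): centre (half-way up) of the second largest heel block, at the start the second from the bottom: D-shaped from above, 55 mm wide (y) by 58 mm long (x), 26 mm high, brown leather, black cap on top. Straight front edge at +x (its middle is shoe_front), rounded back at -x; sides upright and parallel from the front to 9 mm behind the centre. It lies loose on the next larger heel.
- lady_heel (a point): centre (half-way up) of the second smallest heel block, at the start the third from the bottom: D-shaped from above, 44 mm wide (y) by 47 mm long (x), 26 mm high, brown leather, black cap on top. Straight front edge at +x (its middle is lady_front), rounded back at -x; sides upright and parallel from the front to 8 mm behind the centre. It lies loose on the next larger heel.
- child_heel (a point): centre (half-way up) of the smallest heel block, at the start the top of the stack: D-shaped from above, 33 mm wide (y) by 36 mm long (x), 26 mm high, brown leather, black cap on top. Straight front edge at +x (its middle is child_front), rounded back at -x; sides upright and parallel from the front to 6 mm behind the centre. It lies loose on the next larger heel.
- boot_seat (a point): centre of the heel seat of the largest shoe sole, on the sole's upper face, 6 mm above the bench. The sole is a flat brown leather outsole 255 mm long, 88 mm wide at the forepart, 6 mm thick, fixed to the bench; the seat is a pale D-shaped patch 66 by 70 mm at its heel end. x points along the sole from heel to toe (roughly away from the robot), z up.
- shoe_seat (a point): centre of the heel seat of the second largest shoe sole, on the sole's upper face, 6 mm above the bench. The sole is a flat brown leather outsole 225 mm long, 77 mm wide at the forepart, 6 mm thick, fixed to the bench; the seat is a pale D-shaped patch 55 by 58 mm at its heel end. x points along the sole from heel to toe (roughly away from the robot), z up.
- lady_seat (a point): centre of the heel seat of the second smallest shoe sole, on the sole's upper face, 6 mm above the bench. The sole is a flat brown leather outsole 195 mm long, 66 mm wide at the forepart, 6 mm thick, fixed to the bench; the seat is a pale D-shaped patch 44 by 47 mm at its heel end. x points along the sole from heel to toe (roughly away from the robot), z up.
- child_seat (a point): centre of the heel seat of the smallest shoe sole, on the sole's upper face, 6 mm above the bench. The sole is a flat brown leather outsole 160 mm long, 54 mm wide at the forepart, 6 mm thick, fixed to the bench; the seat is a pale D-shaped patch 33 by 36 mm at its heel end. x points along the sole from heel to toe (roughly away from the robot), z up.
- jar: bystander: amber glass jar with a steel lid, 56 mm across, 60 mm tall, loose, standing on the bench about 0.14 m beyond the stack (seen from the robot); origin at the centre of its underside
- tin: bystander: small open steel tin, 48 mm across, 35 mm tall, loose, standing on the bench about 0.13 m in front of the stack, on the robot's side; origin at the centre of its underside

How it is judged:
By the outcome, as a careful person would: the job done as asked, in the order asked, and still so for the second after the job is handed in, with the robot touching nothing.
It also fails if it takes over 112 s, if anything falls off the work surface, if the arm or the gripper's body presses on something with over 40 N, if the wrist force passes 120 N, or if a joint passes its speed limit or range.

### The arm

A 7-joint arm with a two-finger parallel gripper is mounted at the origin on the work surface. World frame = base frame: x ahead of the robot, y to its left, z up, the work surface at z = 0. Lengths are in m, angles in degrees, forces in N, time in s.
With the tool pointing down it reaches from about 0.35 to 0.775 m from the base axis. Payload 3.1 kg.
Tool frame: the origin (TCP) lies on the centre line of the jaws, within the pads' length; the fingertips stand 17 mm ahead of it and the grasp point (between the pads) lies 2 mm behind it (robot.tip_reach is the distance from the TCP to the fingertips, in m); z points along the fingers, y is the line along which they close (so a half turn about z gives the same grasp; the last joint's range is limited). The gripper opens to 85 mm and grips with 20 to 120 N. Pads are 22 mm wide; open, the fingers measure 114 mm over their backs; the gripper's body (76 mm by 85 mm) begins 54 mm behind the grasp point. The pads swing forward as they close: fully open they stand 13 mm farther back than shut.
Start: joints at [-78.535, 17.813, 0.802, 86.603, -0.252, 75.585, -1.558], TCP at [0.132, 0.534, 0.21] pointing down, gripper open.
Joint ranges: [-154.91, 154.91], [-16.99, 109.72], [-72.82, 74.43], [7.12, 147.25], [-82.49, 262.49], [11.32, 116.49], [-174.64, 174.64]. Speed limits (degrees/s): [159.86, 159.86, 180, 180, 180, 180, 180].

### API

Orientations are given as [roll, pitch, yaw] about the fixed x, y, z axes, in that order (R = Rz(yaw) Ry(pitch) Rx(roll)).
In Python, from station import robot, fingers, vision, workorder, recognise gives the robot as it stands. Calls block until the motion is done:
- robot.move_to(position, orientation): joint-space move of the TCP to a pose.
- robot.line_to(position, orientation=None, velocity=0.15, f_stop=None): straight line of the TCP; orientation=None keeps the orientation; velocity is the mean speed in m/s. With f_stop (N) it stops when the force on the tool has changed by that much, and returns True; else False.
- robot.move_j(angles): joint-space move.
- fingers.gripper_to(opening, force=None): opening from 0.0 (shut) to 1.0 (fully open); force is the grip in N (None keeps the last); returns when the fingers have stopped.
- robot.pause(seconds).
- robot.inverse_kinematics(position, orientation): joint angles nearest the present ones, or None.
- vision.grab_frame(name): name is "side" or "top" or "wrist"; returns the picture (420x560x3 uint8, red, green, blue); there is no depth.
- vision.calibration(name): a dict with "mtx" (3x3 intrinsics, pixels), "extrinsics" (4x4, takes a point from world to camera coordinates); the wrist camera has in their place "T_tool_cam" (4x4, takes a point from camera to tool coordinates, whose origin is the TCP and whose axes are the flange's). Camera axes: x right, y up, looking along -z (the intrinsics and any distortion apply to the point x, -y, -z); pixel columns grow to the right and rows downward; lengths in m; the calibration is good to about 2 mm. A picture is of the moment at which its call begins: read the wrist's pose just before it. calibration takes no time and is no camera call.
A pose or a line that the arm cannot do raises robot.PlanningError and nothing moves.
- workorder.close_job(): hands the job in; it is judged then, once.
Trained networks look in the newest picture that a camera, given by its name, has taken for a name from the list of things; names that differ only in an ending like _2 or _b are one class to them, and where a whole thing is asked for, a point or a joint stands for the part that bears it (a point fixed in the world has none). Each returns a list of dicts, best first, with "p" (0 to 1); they miss things now and then, are a little off and sometimes report something else, mostly with a low value. They report only what shows in the picture. A call takes as long as a camera call.
- recognise(label, camera): "rect" ([centre column, centre row, width, height] in pixels, round what is visible of it).
Readings, each from a call of its own:
- robot.current_time_s(): time.
- robot.current_joint_positions(): joint angles.
- robot.current_dq(): joint speeds.
- robot.current_joint_torque(): joint torques, N m.
- robot.current_tool_pos(): TCP position.
- robot.current_eef_rot(): TCP orientation.
- robot.current_contact_force(): force on the tool from outside, world axes, zero at the start.
- robot.current_torque(): the same for the moment, N m.
- robot.current_finger_gap(): opening from 0.0 (shut) to 1.0 (fully open).
- robot.current_gripper_force(): force on a finger pad.
Only numpy, scipy, OpenCV 4.12 (cv2) and the standard library are available. Lean on these libraries where they do the work, as an engineer would, in place of code of your own. Each camera call takes 0.05 s, during which the arm holds its last target. There are 200 camera calls.

## Working session

There is one attempt and no reset: what is moved stays moved. The work goes in short steps, each a Python script; the robot and the scene stay as the last script left them, time stands still between calls to the robot, and variables do not carry over. Pictures are saved under pics/ and viewed, at most 14 in all, crops included, and the job is handed in when it is done.

```bash
mkdir -p pics; ls
python3 - <<'E'
from station import robot, fingers, vision, workorder, recognise
import cv2,numpy as np
for n in ("top","side"):
    im=vision.grab_frame(n); cv2.imwrite(f"pics/{n}0.png",im[:,:,::-1])
    c=vision.calibration(n); print(n,c)
    for l in ["boot_heel","child_heel","boot_seat","shoe_seat","lady_seat","child_seat","jar","tin"]:
        try: print(l,[(np.round(d["rect"]).tolist(),round(d["p"],2)) for d in recognise(l,n)][:4])
        except Exception as e: print(l,e)
print(vision.calibration("wrist"),robot.current_time_s(),robot.current_eef_rot())
E
```

```text
pics
top {'mtx': array([[385.04832013,   0.        , 279.6291384 ],
       [  0.        , 385.04832013, 206.57271663],
       [  0.        ,   0.        ,   1.        ]]), 'extrinsics': array([[-0.00874344, -0.9999499 , -0.00487332,  0.00462056],
       [ 0.99953689, -0.00888167,  0.02910519, -0.5533534 ],
       [-0.02914702, -0.00461658,  0.99956447, -0.8449935 ],
       [ 0.        ,  0.        ,  0.        ,  1.        ]])}
boot_heel [([151.0, 220.0, 32.0, 34.0], 0.67)]
child_heel [([130.0, 221.0, 22.0, 27.0], 0.92)]
boot_seat [([213.0, 191.0, 28.0, 72.0], 0.75), ([409.0, 204.0, 42.0, 113.0], 0.69)]
shoe_seat [([280.0, 203.0, 39.0, 99.0], 0.63), ([408.0, 204.0, 42.0, 114.0], 0.39)]
lady_seat [([346.0, 202.0, 28.0, 90.0], 0.68)]
child_seat [([214.0, 191.0, 27.0, 70.0], 0.87)]
jar [([155.0, 158.0, 31.0, 28.0], 0.75)]
tin [([142.0, 287.0, 30.0, 22.0], 0.72)]
side {'mtx': array([[456.79672946,   0.        , 282.02836298],
       [  0.        , 456.79672946, 208.12551509],
       [  0.        ,   0.        ,   1.        ]]), 'extrinsics': array([[-0.92954723, -0.36829688,  0.01730198,
[... 506 characters left out ...]
37.0], 0.65), ([323.0, 367.0, 26.0, 34.0], 0.16)]
jar [([198.0, 303.0, 30.0, 39.0], 0.85)]
tin [([323.0, 366.0, 23.0, 32.0], 0.6)]
{'mtx': array([[367.51481198,   0.        , 278.51332079],
       [  0.        , 367.51481198, 201.36288237],
       [  0.        ,   0.        ,   1.        ]]), 'T_tool_cam': array([[ 5.99991087e-04,  9.64671000e-01,  2.63456831e-01,
         6.46729386e-02],
       [ 9.99999808e-01, -5.38447707e-04, -3.05803742e-04,
        -2.95285958e-04],
       [-1.53142275e-04,  2.63456964e-01, -9.64671138e-01,
        -1.64523712e-01],
       [ 0.00000000e+00,  0.00000000e+00,  0.00000000e+00,
         1.00000000e+00]])} 0.9 [1.79996322e+02 1.71046231e-03 1.66154478e+02]
```

View pics/top0.png

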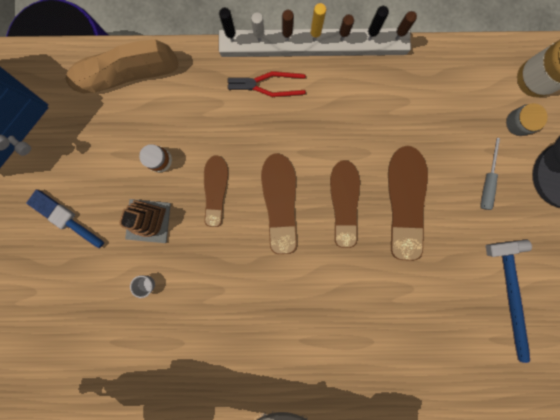

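View pics/side0.png

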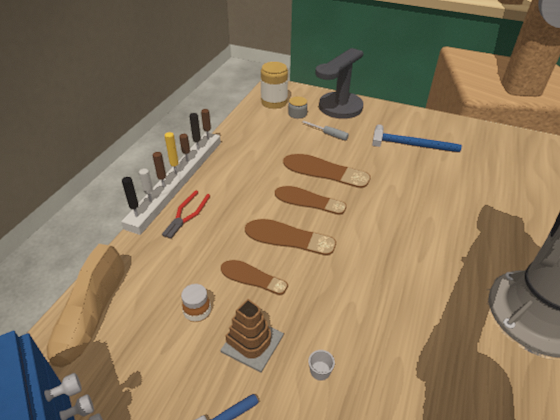

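The top view shows the stack near (147,220), the jar at (155,158) and the tin at (142,287). From left to right the pale seats are child (214,217), shoe (283,242), lady (346,238) and boot (407,246). The side view agrees. Next I'll take close wrist views of each seat and the stack.

```bash
cat > h.py <<'E'
from station import robot, fingers, vision, workorder, recognise
import cv2, numpy as np
from scipy.spatial.transform import Rotation as Ro
from scipy.optimize import minimize
DIM={'boot':(66,70,11),'shoe':(55,58,9),'lady':(44,47,8),'child':(33,36,6)}
ORDER=['boot','shoe','lady','child']
def cam(name):
    """intrinsics, R, t world->cv camera (call just before grab)"""
    c=vision.calibration(name); F=np.diag([1,-1,-1.])
    if name=='wrist':
        T=np.eye(4); T[:3,:3]=Ro.from_euler('xyz',robot.current_eef_rot(),degrees=True).as_matrix(); T[:3,3]=robot.current_tool_pos()
        E=np.linalg.inv(T@c['T_tool_cam'])
    else: E=c['extrinsics']
    return c['mtx'],F@E[:3,:3],F@E[:3,3]
def proj(C,P):
    K,R,t=C; q=(np.atleast_2d(P)@R.T+t)@K.T; return q[:,:2]/q[:,2:]
def back(C,uv,z):
    K,R,t=C; d=R.T@np.linalg.solve(K,[uv[0],uv[1],1]); o=-R.T@t; return o+d*(z-o[2])/d[2]
def rect(C,im,x,y,z,half=.08,s=4):
    """overhead metric picture of plane z, s px/mm; x up, y left"""
    n=int(2*half*1000*s); w=np.array([[x+half,y+half,z],[x+half,y-half,z],[x-half,y-half,z],[x-half,y+half,z]])
    H=cv2.getPerspectiveTransform(proj(C,w).astype(np.float32),np.float32([[0,0],[n,0],[n,n],[0,n]]))
    return cv2.warpPerspective(im,H,(n,n))
def D(name):
    """D outline, mm, x to the front"""
    w,l,b=DIM[name]; a=np.linspace(np.pi/2,3*np.pi/2,40)
    return np.vstack([[l/2,-w/2],[l/2,w/2],np.c_[-b+(l/2-b)*np.cos(a),w/2*np.sin(a)]])
def fitD(mask,name,half=.08,s=4,p0=(0,0,0)):
    """best IoU pose (dx,dy mm, yaw deg) of the D in an overhead mask"""
    d=D(name); m=(mask>0)
    def px(p):
        a=np.radians(p[2]); q=d@np.array([[np.cos(a),np.sin(a)],[-np.sin(a),np.cos(a)]])+p[:2]
        return np.c_[half*1000*s-q[:,1]*s,half*1000*s-q[:,0]*s]
    def cost(p):
        t=np.zeros(m.shape,np.uint8); cv2.fillPoly(t,[np.round(px(p)*16).astype(np.int32)],1,shift=4); t=t>0
        return -(t&m).sum()/(t|m).sum()
    best=None
    for k in range(2):
        p=np.array(p0,float) if k==0 else best.x
        r=minimize(cost,p,method='Nelder-Mead',options=dict(initial_simplex=p+np.array([[0,0,0],[4,0,0],[0,4,0],[0,0,6]])/(k+1)))
        if best is None or r.fun<best.fun: best=r
    return best.x,-best.fun,px(best.x)
def look(x,y,h,yaw=180.):
    robot.move_to([x,y,h],[180,0,yaw]); robot.pause(.1)
    C=cam('wrist'); return C,vision.grab_frame('wrist')
E
python3 - <<'E'
from h import *
import pickle
C=cam('top'); S={'child':(214,217),'shoe':(283,242),'lady':(346,238),'boot':(407,246)}
print('tip',robot.tip_reach, 'jar',back(C,(155,158),.06),'tin',back(C,(142,287),.03))
st=back(C,(130,218),.112); print('stack',st)
out={}; tiles=[]
C,im=look(st[0]-.01,st[1],.26); out['stack']=(C,im)
cv2.imwrite('pics/w_stack.png',im[:,:,::-1])
CT=cam('top')
for n in ['child','shoe','lady','boot']:
    p=back(CT,S[n],.006); print(n,p)
    C,im=look(p[0]-.02,p[1],.15); out[n]=(C,im,p)
    tiles.append(rect(C,im,p[0],p[1],.006,s=2)[:,:,::-1])
pickle.dump(out,open('o.pkl','wb'))
cv2.imwrite('pics/seats.png',np.vstack([np.hstack(tiles[:2]),np.hstack(tiles[2:])])[:600])
print(robot.current_time_s())
E
```

```text
tip 0.017 jar [0.65580373 0.2592699  0.06      ] tin [0.38244474 0.29693026 0.03      ]
stack [0.53066876 0.29084084 0.112     ]
child [0.53156089 0.14570813 0.006     ]
shoe [ 0.47487195 -0.00702683  0.006     ]
lady [ 0.48252976 -0.14656057  0.006     ]
boot [ 0.46373656 -0.28105248  0.006     ]
6.0083
```

View pics/w_stack.png

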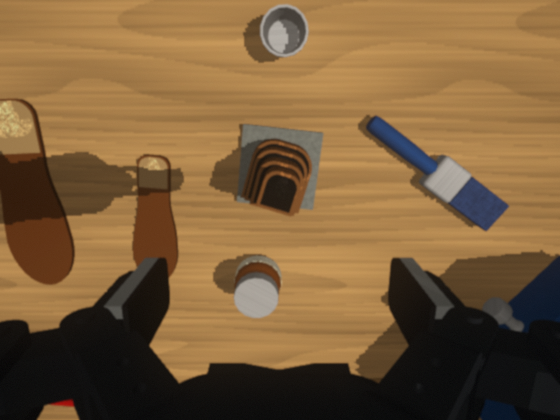

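View pics/seats.png

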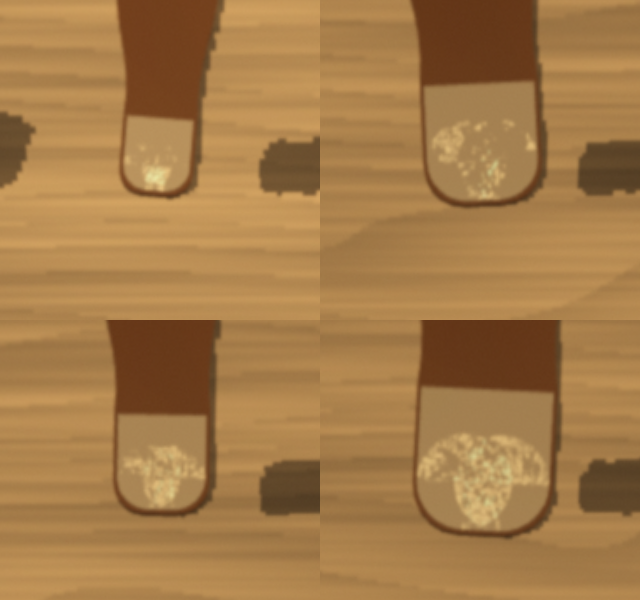

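The stack view shows the child cap near (278,193), turned about 12°. The seat views show clean pale D patches with a brown rim. I'll fit both.

```bash
python3 - <<'E'
import re
s=open('h.py').read()
s=s.replace("def D(name):","def D(name,n=3.):").replace("""np.c_[-b+(l/2-b)*np.cos(a),w/2*np.sin(a)]""","""np.c_[-b-(l/2-b)*np.abs(np.cos(a))**(2/n),w/2*np.sign(np.sin(a))*np.abs(np.sin(a))**(2/n)]""")
s=s.replace("p0=(0,0,0)):","p0=(0,0,0),n=3.):").replace("d=D(name); m","d=D(name,n); m")
s+='''
def seatmask(r):
    """pale patch at the centre, bounded by brown leather"""
    g=cv2.cvtColor(r,cv2.COLOR_RGB2HSV)[:,:,2]; m=(g>126).astype(np.uint8)
    n,l,st,_=cv2.connectedComponentsWithStats(m,connectivity=4); k=l[m.shape[0]//2,m.shape[1]//2]
    c,_=cv2.findContours((l==k).astype(np.uint8),cv2.RETR_EXTERNAL,cv2.CHAIN_APPROX_NONE)
    o=np.zeros_like(m); cv2.drawContours(o,c,-1,1,-1); return o
'''
open('h.py','w').write(s)
E
python3 - <<'E'
from h import *
import pickle
o=pickle.load(open('o.pkl','rb')); seats={}; tiles=[]
for n in ['child','shoe','lady','boot']:
    C,im,p=o[n]; r=rect(C,im,p[0],p[1],.006); g=cv2.cvtColor(r,cv2.COLOR_RGB2HSV)[:,:,2]
    m=seatmask(r)
    x,y,w,h=cv2.boundingRect(m); print(n,'bbox mm',w/4,h/4,'Vcol',g[310:330:6,150:490:16][0].tolist())
    for e in (2.5,3,4):
        f,i,q=fitD(m,n,n=e,p0=((320-y-h/2)/4,(320-x-w/2)/4,0)); print(e,f.round(2),round(i,3))
        if e==3: seats[n]=(p[0]+f[0]/1e3,p[1]+f[1]/1e3,f[2]); cv2.polylines(r,[q.astype(int)],True,(0,0,255),1); tiles.append(cv2.resize(r[170:470,170:470],(280,280)))
C,im=o['stack']; r=rect(C,im,.52,.29,.112,half=.05,s=6); tiles+=[cv2.resize(r,(280,280))]*1
tiles.append(0*tiles[0])
pickle.dump(seats,open('seats.pkl','wb')); print(seats)
cv2.imwrite('pics/fit.png',np.vstack([np.hstack(tiles[:2]+tiles[4:5]),np.hstack(tiles[2:4]+tiles[5:])])[:,:800,::-1])
E
```

```text
child bbox mm 160.0 160.0 Vcol [177, 177, 176, 177, 177, 177, 151, 189, 184, 185, 189, 184, 188, 184, 183, 107, 172, 191, 189, 189, 189, 188]
2.5 [ 3.19  2.06 -6.71] 0.053
3 [ 2.96  2.83 -6.6 ] 0.053
4 [ 3.19  3.09 -4.36] 0.054
shoe bbox mm 57.5 60.5 Vcol [164, 164, 164, 163, 149, 167, 188, 191, 168, 165, 167, 187, 170, 168, 166, 165, 165, 165, 112, 139, 167, 167]
2.5 [ 9.22 -0.58  2.04] 0.973
3 [ 9.62 -0.64  2.72] 0.974
4 [ 9.74 -0.36  2.81] 0.964
lady bbox mm 160.0 160.0 Vcol [181, 180, 180, 180, 178, 128, 171, 171, 176, 205, 189, 191, 189, 197, 191, 205, 195, 96, 169, 168, 164, 164]
2.5 [9.03 0.23 2.29] 0.09
3 [ 9.01  7.61 -3.48] 0.089
4 [ 9.19 10.88 -2.67] 0.091
boot bbox mm 69.75 73.25 Vcol [167, 167, 157, 191, 205, 166, 189, 179, 191, 172, 179, 198, 197, 190, 206, 190, 190, 186, 192, 172, 115, 165]
2.5 [10.18 -1.68 -2.6 ] 0.977
3 [10.57 -1.76 -2.84] 0.976
4 [10.64 -1.81 -2.74] 0.965
{'child': (np.float64(0.5345173002081371), np.float64(0.1485391802392171), np.float64(-6.600256698678942)), 'shoe': (np.float64(0.4844886210738695), np.float64(-0.007666087699789756), np.float64(2.721427947746615)), 'lady': (np.float64(0.49154091621409324), np.float64(-0.13895436866497837), np.float64(-3.476593610822623)), 'boot': (np.float64(0.4743069472259855), np.float64(-0.2828137054012967), np.float64(-2.8444535618083355))}
```

View pics/fit.png

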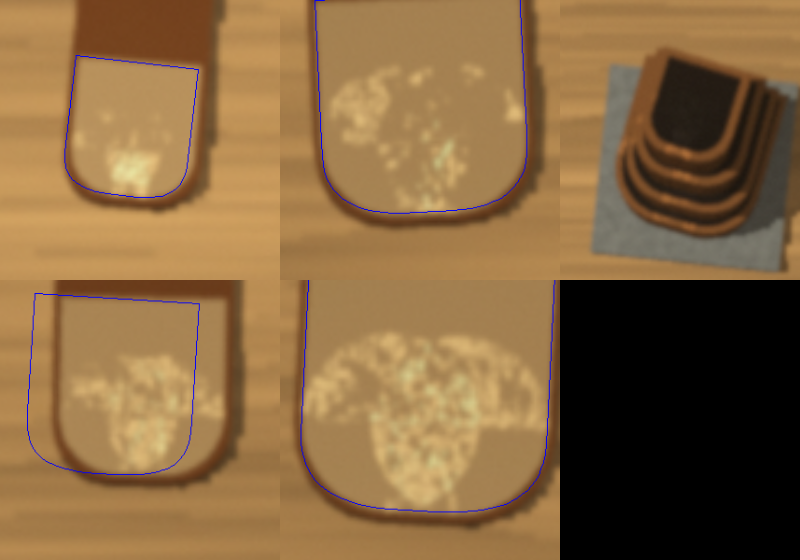

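```bash
python3 - <<'E'
s=open('h.py').read()
s=s.replace("def seatmask(r):","def seatmask(r,th=126):").replace("g>126","g>th")
s=s.replace("k=l[m.shape[0]//2,m.shape[1]//2]","k=l[m.shape[0]//2-20,m.shape[1]//2]")
s=s.replace("def fitD(mask,name,half=.08,s=4,p0=(0,0,0),n=3.):","def fitD(mask,name,half=.08,s=4,p0=(0,0,0),n=3.,inset=0):").replace("d=D(name,n); m","d=D(name,n); d=d*(1-2*inset/np.ptp(d,axis=0)); m")
s+='''
def heel(C,im,x,y,z,name,th=60):
    """pose of the heel from its black cap at height z; returns (x,y,yaw), IoU, overlay"""
    for _ in range(2):
        r=rect(C,im,x,y,z); g=cv2.cvtColor(r,cv2.COLOR_RGB2HSV)[:,:,2]; m=cv2.morphologyEx((g<th).astype(np.uint8),cv2.MORPH_OPEN,np.ones((5,5)))
        _,l,st,ce=cv2.connectedComponentsWithStats(m); w,L,_=DIM[name]
        k=1+np.argmin([np.hypot(*(c-320))+ (1e4 if a<.4*w*L*16 else 0) for c,a in zip(ce[1:],st[1:,4])])
        m=l==k; c=ce[k]; best=max((fitD(m,name,p0=((320-c[1])/4,(320-c[0])/4,a),inset=i)+(i,) for i in (1.5,2.,2.5,3.,3.5) for a in (-10,10)),key=lambda t:t[1])
        f,i,q,ins=best; x,y=x+f[0]/1e3,y+f[1]/1e3
    cv2.polylines(r,[q.astype(int)],True,(0,0,255),1)
    return (x,y,f[2]),i,ins,r
'''
open('h.py','w').write(s)
E
python3 - <<'E'
from h import *
import pickle
o=pickle.load(open('o.pkl','rb')); seats={}; tiles=[]
for n in ['child','shoe','lady','boot']:
    C,im,p=o[n]; r=rect(C,im,p[0],p[1],.006)
    for th in (140,148,155):
        m=seatmask(r,th); m=cv2.morphologyEx(m,cv2.MORPH_CLOSE,np.ones((5,5)))
        m=cv2.morphologyEx(m,cv2.MORPH_OPEN,np.ones((15,15)))
        x,y,w,h=cv2.boundingRect(m)
        if w>400: print(n,th,'leak'); continue
        f,i,q=fitD(m,n,p0=((320-y-h/2)/4,(320-x-w/2)/4,0)); print(n,th,w/4,h/4,f.round(2),round(i,3))
        seats[n]=(p[0]+f[0]/1e3,p[1]+f[1]/1e3,f[2])
pickle.dump(seats,open('seats.pkl','wb')); print(seats)
C,im=o['stack']; h,i,ins,r=heel(C,im,.53,.29,.112,'child'); print('child heel',h,i,ins)
C=cam('top'); print(proj(C,[(*h[:2],.112)]), proj(C,[(v[0],v[1],.006) for v in seats.values()]))
cv2.imwrite('pics/heel.png',r[120:520,120:520,::-1])
E
```

```text
child 140 leak
child 148 35.25 38.0 [ 3.12  1.52 -4.7 ] 0.978
child 155 34.75 37.75 [ 3.06  1.61 -4.12] 0.974
shoe 140 56.5 59.5 [ 9.16 -0.57  2.86] 0.979
shoe 148 55.75 58.75 [ 9.12 -0.56  2.05] 0.961
shoe 155 55.25 58.0 [ 8.8  -0.85  3.39] 0.939
lady 140 44.75 47.5 [ 9.14 -0.56 -0.44] 0.98
lady 148 44.25 47.0 [ 9.37 -0.48 -0.01] 0.961
lady 155 43.75 46.5 [ 9.25 -0.48 -0.96] 0.94
boot 140 68.0 71.5 [10.16 -1.88 -2.6 ] 0.979
boot 148 67.75 71.0 [10.27 -1.68 -2.8 ] 0.965
boot 155 67.0 70.0 [ 9.89 -1.77 -3.41] 0.944
{'child': (np.float64(0.5346244513864685), np.float64(0.14732290205138027), np.float64(-4.123582337527336)), 'shoe': (np.float64(0.4836685714264753), np.float64(-0.007875052734258354), np.float64(3.3850161385593567)), 'lady': (np.float64(0.4917824806178174), np.float64(-0.1470384348595035), np.float64(-0.9562435774257891)), 'boot': (np.float64(0.47363084942260353), np.float64(-0.2828176761280659), np.float64(-3.412850160938185))}
child heel (np.float64(0.5315791256906581), np.float64(0.2925571716535555), np.float64(-17.378896867887683)) 0.9549803519562617 3.5
[[129.12153933 217.54006986]] [[213.26841208 215.62666281]
 [283.34713431 238.01738321]
 [346.15843292 233.81172963]
 [407.71714692 241.50778569]]
```

View pics/heel.png

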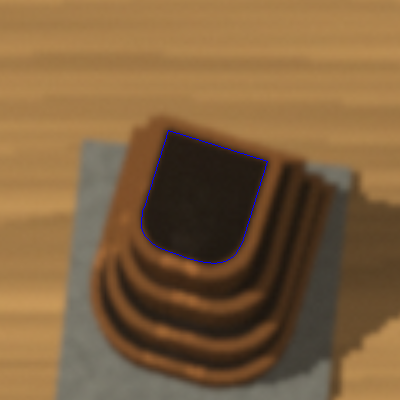

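Seat fits match the given sizes, and the child heel yaw is −17°. Now I'll pick and place the child heel, then check how it sits on the seat.

```bash
cat >> h.py <<'E'
BOT={'boot':.008,'shoe':.034,'lady':.060,'child':.086}
BACK={'boot':.0065,'shoe':.004,'lady':.002,'child':.0007}   # pads' set-back at that width
OFF={'boot':.003,'shoe':.003,'lady':.004,'child':.006}      # pad centre ahead of heel centre
PRE={'boot':1.,'shoe':.88,'lady':.74,'child':.6}
def fwd(p,yaw,d):
    a=np.radians(yaw); return p[0]+d*np.cos(a),p[1]+d*np.sin(a)
def pick(name,p,clear=.004,bottom=None):
    """grasp the heel at p=(x,y,yaw); returns TCP height above its bottom"""
    b=BOT[name] if bottom is None else bottom; x,y=fwd(p,p[2],OFF[name]); z=b+clear+robot.tip_reach-BACK[name]; o=[180,0,180+p[2]]
    fingers.gripper_to(PRE[name],40); robot.move_to([x,y,z+.06],o); robot.line_to([x,y,z+.02],o,velocity=.15)
    if robot.line_to([x,y,z],velocity=.04,f_stop=4):
        print('touched at',robot.current_tool_pos()[2]-z); t=robot.current_tool_pos(); robot.line_to([t[0],t[1],t[2]+.003])
    fingers.gripper_to(0,40); t=robot.current_tool_pos()
    print(name,'gap mm',85*robot.current_finger_gap(),'F',robot.current_gripper_force(),'z-b',t[2]-b)
    robot.line_to([t[0],t[1],t[2]+.07],velocity=.12); print('gap after lift',85*robot.current_finger_gap())
    return t[2]-b
def place(name,s,dz,opening=None):
    """set the held heel down at seat s=(x,y,yaw)"""
    x,y=fwd(s,s[2],OFF[name]); o=[180,0,180+s[2]]; z=.006+dz
    robot.move_to([x,y,max(z+.1,robot.current_tool_pos()[2])],o); robot.line_to([x,y,z+.015],o,velocity=.2)
    c=robot.line_to([x,y,z-.002],velocity=.03,f_stop=4); print('contact',c,'dz',robot.current_tool_pos()[2]-z)
    fingers.gripper_to(opening or min(1,PRE[name]+.05)); t=robot.current_tool_pos(); robot.line_to([t[0],t[1],t[2]+.08],velocity=.2)
E
python3 - <<'E'
from h import *
import pickle
seats={'child':(.53464,.14724,-4.5),'shoe':(.4839,-.0077,2.7),'lady':(.49178,-.14706,-.5),'boot':(.47390,-.28283,-2.6)}
pickle.dump(seats,open('seats.pkl','wb'))
dz=pick('child',(.53158,.29256,-17.4))
place('child',seats['child'],dz)
s=seats['child']; C,im=look(s[0]-.02,s[1],.032+.15); h,i,ins,r=heel(C,im,s[0],s[1],.032,'child'); print('placed',np.subtract(h,s),i,ins)
C,im=look(.51,.2926,.086+.15); h,i,ins,r2=heel(C,im,.53,.29,.086,'lady'); print('lady',h,i,ins,robot.current_time_s())
cv2.imwrite('pics/c1.png',np.hstack([r,r2])[100:540,:,::-1][:, 100:1180][::2,::2])
E
```

```text
child gap mm -0.10909827143933055 F 0.0 z-b 0.020362076462801693
gap after lift -0.2522373288435289
contact False dz -0.002031948030460397
placed [ 0.11054804  0.10888273 14.17100293] 0.17963069821119446 1.5
lady (np.float64(0.5399215210243007), np.float64(0.29253004941002864), np.float64(-6.631178887438037)) 0.5691382765531062 3.5 15.5417
```

View pics/c1.png

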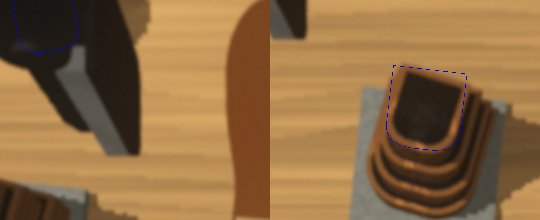

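The fingers closed on nothing, and the first rectified view doesn't make sense. I'll check the real state before moving on.

Run:
```python
from h import *
im=vision.grab_frame('side'); w=vision.grab_frame('wrist')
print(robot.current_tool_pos(),robot.current_eef_rot(),robot.current_joint_positions(),robot.current_time_s())
print(proj(cam('side'),[robot.current_tool_pos(),(.5316,.2926,.112)]), proj(cam('wrist'),[robot.current_tool_pos(),(.5316,.2926,.112)]))
cv2.imwrite('pics/d.png',cv2.resize(np.hstack([im,w]),(800,300))[:,:,::-1])
```

```text
[0.51038466 0.29067073 0.23551695] [-1.79934111e+02 -4.08911514e-02  1.79823100e+02] [-41.33876283  21.88424803  14.40911235  78.06910045  -5.35245593
  80.77981357  62.7602915 ] 15.6417
[[256.62373707 266.78168822]
 [246.71168392 308.98151791]] [[279.92606562 241.4163533 ]
 [281.92478802 210.1230383 ]]
```

View pics/d.png

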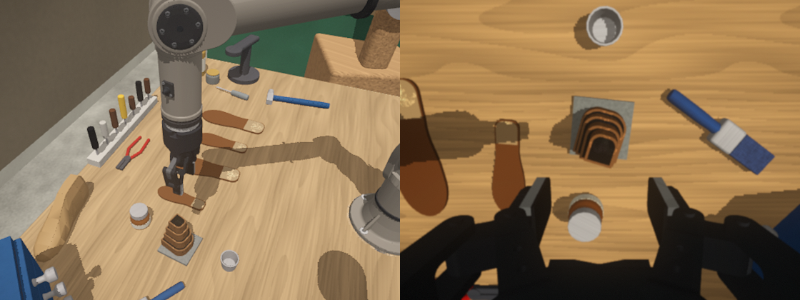

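The pose and scene agree, but in the wrist image the fingertips look well behind the reported TCP. I'll check that in a side crop with points projected along the tool axis.

Run:
```python
from h import *
im=vision.grab_frame('side'); C=cam('side'); t=robot.current_tool_pos(); R=Ro.from_euler('xyz',robot.current_eef_rot(),degrees=True).as_matrix()
x0,y0=200,180; c=cv2.resize(im[y0:y0+140,x0:x0+110],None,fx=4,fy=4,interpolation=cv2.INTER_CUBIC)
for dz in (-.05,-.025,0,.017):
    u=(proj(C,[t+R@[0,0,dz]])[0]-[x0,y0])*4; print(dz,u.round())
    cv2.circle(c,tuple(u.astype(int).tolist()),3,(0,255,0),-1); cv2.putText(c,f'{dz*1e3:.0f}',(int(u[0])+60,int(u[1])),0,.5,(255,0,0),1)
w=vision.grab_frame('wrist')
cv2.imwrite('pics/e.png',c[:560,:,::-1]); print(robot.current_finger_gap(), robot.current_contact_force())
```

```text
-0.05 [223. 262.]
-0.025 [225. 306.]
0 [226. 347.]
0.017 [227. 375.]
0.6497720639114386 [0.10177242 0.41946534 0.72642479]
```

View pics/e.png

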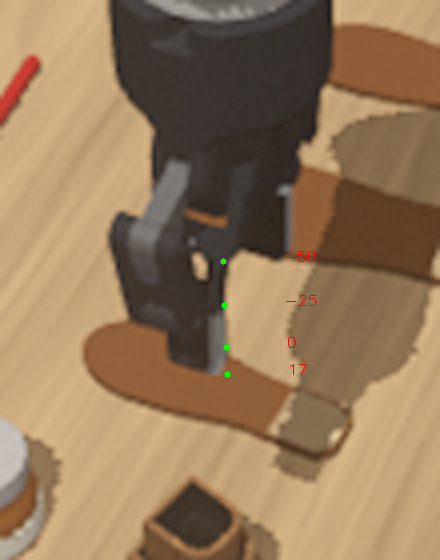

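Both views put the fingertips about 30–40 mm behind where they should be. I'll close the gripper and touch the bare bench gently to measure it.

Run:
```python
from h import *
fingers.gripper_to(0,40); robot.move_to([.42,.15,.10],[180,0,180]); robot.pause(.1)
C=cam('wrist'); w=vision.grab_frame('wrist'); C2=cam('side'); s=vision.grab_frame('side'); t=np.array(robot.current_tool_pos())
print(t,robot.current_contact_force())
print('touch',robot.line_to([.42,.15,-.03+.017],velocity=.04,f_stop=4)) 
b=np.array(robot.current_tool_pos()); print(b,robot.current_contact_force())
robot.line_to([.42,.15,.10],velocity=.2); print(robot.current_time_s())
P=[t-[0,0,d] for d in (-.05,-.03,0,.017)]
for im,c in ((w,C),(s,C2)):
    for q in proj(c,P): cv2.circle(im,tuple(q.round().astype(int).tolist()),2,(0,255,0),-1)
    print(proj(c,P).round())
u=proj(C2,[t])[0].astype(int)
cv2.imwrite('pics/f.png',np.hstack([cv2.resize(w[180:420,180:380],(400,480)),cv2.resize(s[u[1]-60:u[1]+36,u[0]-40:u[0]+40],(400,480))])[:,:,::-1])
```

```text
[0.42166852 0.15141645 0.10097309] [ 0.00083994 -0.23080604  0.37911951]
touch False
[ 0.42011961  0.15006044 -0.0128816 ] [-0.13504196  0.3873141   0.52522395]
21.075
[[280. 293.]
 [279. 267.]
 [279. 240.]
 [279. 228.]]
[[331. 257.]
 [330. 264.]
 [329. 274.]
 [328. 280.]]
```

View pics/f.png

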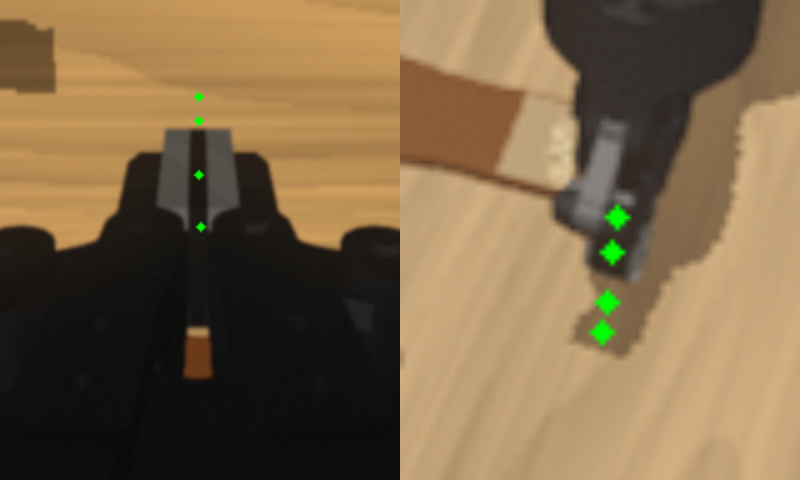

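Run:
```python
from h import *
robot.line_to([.42,.15,.0],velocity=.2)
print('touch',robot.line_to([.42,.15,-.045],velocity=.03,f_stop=4)) 
b=np.array(robot.current_tool_pos()); print(b,robot.current_contact_force())
C2=cam('side'); s=vision.grab_frame('side'); robot.line_to([.42,.15,.05],velocity=.2); print(robot.current_time_s())
P=[(.42,.15,0),(.42,.15,.017)]
print(proj(C2,P))
cv2.imwrite('pics/g.png',cv2.resize(s[220:340,270:400],(650,600),interpolation=2)[:,:,::-1])
```

```text
touch True
[ 0.4199931   0.14999755 -0.02099314] [-0.21921684  0.33627874  5.51386318]
23.1083
[[325.47253829 304.46252241]
 [326.14116705 299.60559494]]
```

View pics/g.png

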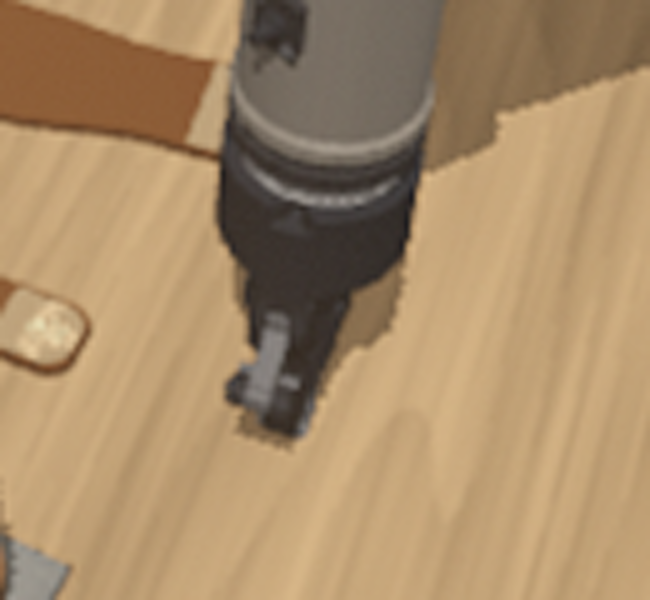

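The touch shows the shut fingertips are 21 mm behind the reported TCP, not 17 mm ahead, so that number is off by 38 mm. The seat sizes came out right, so the camera data agrees with the reported frame. I'll pick again using the measured value.

```bash
sed -i 's/robot.tip_reach-BACK/TR-BACK/; s/^BOT=/TR=-.0205   # measured by touch, shut\nBOT=/' h.py
cat >> h.py <<'E'
def onlyheel(dz): 
    return dz
def check(name,s):
    C,im=look(s[0]-.02,s[1],.032+.15); h,i,ins,r=heel(C,im,s[0],s[1],.032,name); print('placed err',np.subtract(h,s).round(4),round(i,3),ins); return r
def nxt(name,p):
    C,im=look(p[0]-.02,p[1],BOT[name]+.026+.15); h,i,ins,r=heel(C,im,p[0],p[1],BOT[name]+.026,name); print(name,np.round(h,4),round(i,3),ins,robot.current_time_s()); return h,r
E
sed -i '/^def onlyheel/,+1d' h.py
python3 - <<'E'
from h import *
import pickle
seats=pickle.load(open('seats.pkl','rb'))
p=(.53158,.29256,-17.4)
dz=pick('child',p)
if robot.current_finger_gap()*85<25: raise SystemExit('missed')
place('child',seats['child'],dz)
r=check('child',seats['child']); h,r2=nxt('lady',p); pickle.dump(h,open('p.pkl','wb'))
cv2.imwrite('pics/h.png',np.hstack([r,r2])[100:540,100:1180,::-1][::2,::2])
E
```

```text
child gap mm 32.054160344449585 F 40.49045741558075 z-b -0.016736411151734493
gap after lift 32.10276695624156
contact True dz -2.715634207467628e-05
placed err [-4.000e-04 -8.000e-04  6.398e-01] 0.894 3.5
lady [  0.533    0.2914 -15.7344] 0.949 3.5 30.95
```

View pics/h.png

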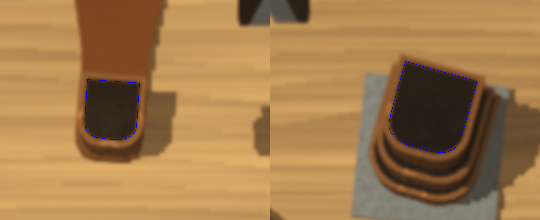

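The child heel sits within 1 mm and 0.6° of its seat. Now the lady, shoe and boot heels, with guards.

Run:
```python
from h import *
import pickle
seats=pickle.load(open('seats.pkl','rb')); p=pickle.load(open('p.pkl','rb'))
L=['lady','shoe','boot']; tiles=[]
for k,n in enumerate(L):
    dz=pick(n,p)
    if abs(robot.current_finger_gap()*85-DIM[n][0])>4: raise SystemExit('bad grasp')
    place(n,seats[n],dz); tiles.append(check(n,seats[n]))
    if k<2:
        q,_=nxt(L[k+1],p)
        if np.hypot(q[0]-p[0],q[1]-p[1])>.006 or abs(q[2]-p[2])>6: raise SystemExit('check fit')
        p=q
print(robot.current_time_s())
cv2.imwrite('pics/i.png',np.hstack(tiles)[::2,::2,::-1][:, :800])
w=vision.grab_frame('side'); t=vision.grab_frame('top'); cv2.imwrite('pics/j.png',cv2.resize(np.hstack([w,t]),(800,300))[:,:,::-1])
for l in ('jar','tin'): print(l,recognise(l,'top')[:1],recognise(l,'side')[:1])
```

```text
lady gap mm 43.0647669286286 F 43.14025104045868 z-b -0.017990668882040303
gap after lift 42.84867946591611
contact True dz -7.388580289546288e-05
placed err [-2.000e-04 -5.000e-04  8.585e-01] 0.95 3.5
shoe [  0.5316   0.2908 -15.6175] 0.96 3.5 40.125
shoe gap mm 54.15426098305149 F 44.8337459564209 z-b -0.019985387925747063
gap after lift 53.895093512966625
contact True dz -0.00010110444511838602
placed err [ 1.0000e-04 -9.0000e-04  1.1023e+00] 0.955 3.5
boot [  0.532    0.2919 -16.1046] 0.966 3.5 48.3
boot gap mm 64.86094580513239 F 46.59002423286438 z-b -0.022463166378577128
gap after lift 64.81490832535603
contact True dz -7.088219868622153e-05
placed err [ 0.     -0.0004 -0.1811] 0.967 3.5
56.0417
jar [{'rect': [156.8, 160.4, 32.2, 25.8], 'p': 0.71}] [{'rect': [197.3, 302.6, 30.0, 41.9], 'p': 0.64}]
tin [{'rect': [141.8, 287.9, 27.9, 24.1], 'p': 0.98}] [{'rect': [322.4, 364.4, 25.9, 30.2], 'p': 0.67}]
```

View pics/j.png

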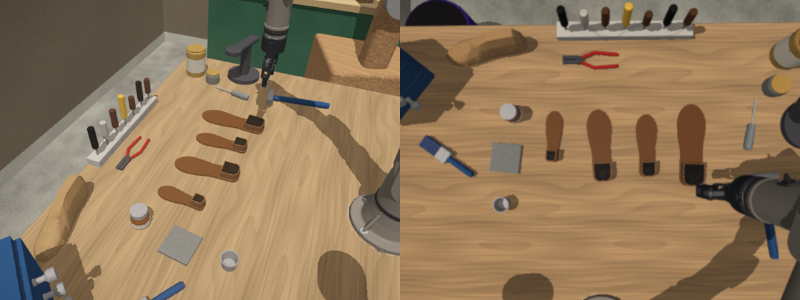

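View pics/i.png

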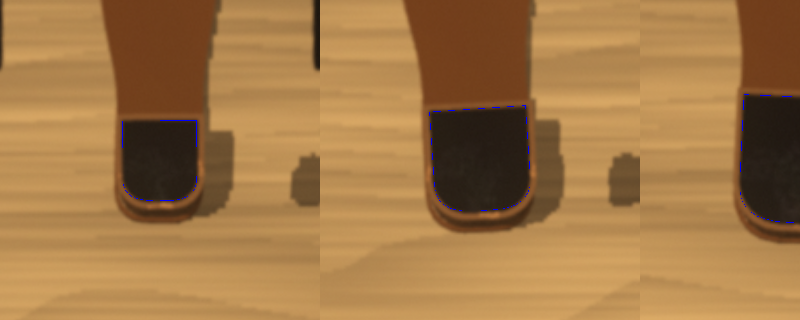

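All four heels sit on their seats, straight edge toward the toe. The board is empty, and the jar and tin are where they started. The arm is clear, so I'm handing in.

```bash
python3 -c "
from station import workorder
print(workorder.close_job())"
```

```text
the job is handed in; nothing more can be done
None
```

All four heels are on their matching soles, measured within about 1 mm and 1° of their seats, the jar and tin were not moved, and the job was handed in at about 56 s.

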